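# Two-key ball release on the classroom ramp

## Task

Start the rolling-ball experiment: with one fingertip on each of the two round keys of the wooden ramp, press both keys fully down together and keep them down until the steel ball has rolled to the end and lies still in the catch pocket. Then let both keys come up and move clear. Do not touch or pick up the ball, and leave the other things on the desk where they are.

Things in the scene. Friction and masses are not known exactly. Their poses are not given: they have to be found in the camera images.
- ramp: Wooden ball ramp fixed to the desk, base board 300 x 120 x 6 mm (x -85 to +215). Origin at table level midway between the keys; x level along the track, downhill; y left looking downhill; z up. Sloped track 5.7 degrees, 28 mm wide inside, floor 40 mm high at x = 0, from x = -80 to +158 mm. At x = 0 a tower each side: 36 mm along x, |y| 19 to 51 mm, 62 mm high, key on top; open between them.
- pocket (a point): Middle of the floor of the catch pocket at the low end of the track, at x = 180 mm in the ramp's frame, 10 mm above the table. The pocket is 44 mm long (x 158 to 202 mm), 28 mm wide, walls 40 mm high, closed by a black rubber end wall 56 mm high. The ball stays in it once it has rolled in.
- key_left_top (a point): Middle of the pressing face of the left key (+y side of the ramp): round bare-metal push key, 26 mm across, 14 mm proud of its tower; face 76 mm above the table when up. Key centres at x = 0, y = +32 and -32 mm in the ramp's frame: 64 mm apart. The key carries a 5 mm steel pin that stands 8 mm up through the track floor and sinks below it when the key is down; either pin alone stops the ball
- key_right_top (a point): Middle of the pressing face of the right key (-y side of the ramp): round bare-metal push key, 26 mm across, 14 mm proud of its tower; face 76 mm above the table when up. Key centres at x = 0, y = +32 and -32 mm in the ramp's frame: 64 mm apart. The key carries a 5 mm steel pin that stands 8 mm up through the track floor and sinks below it when the key is down; either pin alone stops the ball
- key_left (a joint): Travel of the left key in m: 0 up, 0.010 fully down (hard stop). Springs back by itself; about 1.2 N starts it, 4 N holds it fully down (8 N for both). More does no harm up to about 25 N. It counts as down above 0.008.
- key_right (a joint): The same for the right key.
- ball_center (a point): Centre of the steel ball, 25 mm across, about 64 g. It waits on the track against the uphill side of the two pins, its top about 66 mm above the table, lower than the raised keys. It rolls to the catch pocket in one to two seconds once both keys are down.
- ball: The same steel ball (its frame turns as it rolls).
- paper_cup: Bystander: loose white paper cup, 68 mm across, 80 mm high, origin under its centre.
- jug: Bystander: loose white plastic jug, 100 mm across, 130 mm high, handle at its +y side reaching 83 mm from the centre, origin under its centre.
- pack: Bystander: loose flat dark brown chocolate pack, 90 x 140 x 30 mm, origin under its centre.
- eraser: Bystander: loose board eraser, wooden back and grey felt, 110 x 50 x 34 mm, origin under its centre.

How it is judged:
By the outcome, as a careful person would: the job done as asked, in the order asked, and still so for the second after the job is handed in, with the robot touching nothing.
It also fails if it takes over 29 s, if anything falls off the work surface, if the arm or the gripper's body presses on something with over 40 N, if the wrist force passes 120 N, or if a joint passes its speed limit or range.

## Robot

A 6-joint arm with a two-finger parallel gripper is mounted at the origin on the work surface. World frame = base frame: x ahead of the robot, y to its left, z up, the work surface at z = 0. Lengths are in m, angles in rad, forces in N, time in s.
With the tool pointing down it reaches from about 0.225 to 0.875 m from the base axis. Payload 3.4 kg.
Tool frame: the origin (TCP) lies at the very end of the fingers, on their centre line; the grasp point (between the pads) lies 19 mm behind it (manip.grasp_offset is the distance from the TCP to the grasp point, in m); x points along the fingers, y is the direction in which the jaws open and shut, and the axes are right-handed (so a half turn about x gives the same grasp; the last joint's range is limited). The gripper opens to 85 mm and grips with 20 to 120 N. Pads are 22 mm wide; open, the fingers measure 114 mm over their backs; the gripper's body (76 mm by 85 mm) begins 54 mm behind the grasp point. The pads swing forward as they close: fully open they stand 13 mm farther back than shut.
Start: joints at [1.204, 0.276, 1.505, -0, 1.361, -0.121], TCP at [0.14, 0.558, 0.231] pointing down, gripper open.
Joint ranges: [-2.89, 2.89], [-0.75, 2.08], [0.22, 2.7], [-1.18, 4.32], [0.11, 2.71], [-2.7, 2.7]. Speed limits (rad/s): [2.57, 2.57, 3.14, 3.14, 3.14, 3.14].

## Interface

Orientations are given as a unit quaternion [w, x, y, z].
In Python, from rig import manip gives the robot as it stands.
- The arm moves only by the tool step_arm, never from a script. Its argument "increments" is a list of rows, each an object with "grip": the opening, from 0 (shut) to 1 (fully open); "delta_pos": the shift along the world's x, y, z in m, a list of three; "twist": the turn about the world's z in degrees. A call has 1 to 10 rows; each row shifts and turns the commanded pose from where the row before left it; what a row does not reach is not made up. A row lasts 1/12 s, in which the tool goes at most 41.7 mm and 7.16 degrees, less where a joint would pass 70% of its speed; a pose out of reach is approached as far as the arm can. A call with a gripper value outside its range is refused whole. The fingers move at their own pace and stop on an object; "force" is the grip in N (left out, the last holds). Time passes only in rows, so rows that do not move let the fingers close. It gives the time, the measured TCP pose, the force and the opening at its end, in the units of the state.
- manip.get_state(): the state, without advancing time (a new reading comes with each control period).
- manip.get_image(name): name is "scene" or "top" or "wrist"; returns a dict with "img" (384x512x3 uint8, red, green, blue), "fx", "fy", "cx", "cy" (pixels), "D" ([k1, k2, p1, p2, k3] as OpenCV has them; the pictures are not rectified), "rvec" (rotation vector, rad) and "tvec" (3), from world to camera coordinates, as OpenCV has them; the wrist camera has in their place "mount" (4x4, takes a point from camera to tool coordinates, whose origin is the TCP and whose axes are the tool frame's). Camera axes: x right, y down, z forward; pixel columns grow to the right and rows downward; lengths in m; the calibration is good to about 2 mm. A picture is of the moment at which its call begins: read the wrist's pose just before it. There is no depth.
- manip.sign_off(): hands the job in, once; it reports no verdict.
The state is a dict: "clock": time; "qpos": joint angles; "qd": joint speeds; "effort": joint torques, N m; "position": TCP position; "ee_rot": TCP orientation; "contact_force": force on the tool from outside, world axes, zero at the start; "moment": the same for the moment, N m; "width": finger opening in m.
Only numpy, scipy, OpenCV 4.12 (cv2) and the standard library are available. Lean on these libraries where they do the work, as an engineer would, in place of code of your own. Each camera call takes 0.05 s, during which the arm holds its last target. There are 200 camera calls.

## Working session

There is one attempt and no reset: what is moved stays moved. The work goes in short steps, Python scripts to look and compute and a tool call to move; the robot and the scene stay as the last step left them, time stands still between calls to the robot, and variables do not carry over. Pictures are saved under pics/ and viewed, about 8 in all and at most 12, crops included, and the job is handed in when it is done.

Besides the shell and the picture viewer there is one more tool, called after "Call:" as name(argument=value, ...) on one line, values as JSON. step_arm: Moves the arm, as the interface text tells. Its arguments: {"type":"object","properties":{"increments":{"type":"array"},"force":{"type":"number"}},"required":["increments"]}

```bash
mkdir -p pics; python3 - <<'E'
from rig import manip
import cv2,numpy as np,pickle
s=manip.get_state();print(s['clock'],s['position'],s['ee_rot'],s['width'],s['contact_force'])
for n in("scene","top"):
    d=manip.get_image(n);pickle.dump(d,open(f'pics/{n}.pkl','wb'));cv2.imwrite(f'pics/{n}.png',d['img'][:,:,::-1])
    print(n,d['fx'],d['rvec'],d['tvec'])
E
```

```text
0.0 [0.13971505 0.55721998 0.23042383] [ 0.70160261  0.08605321  0.70194253 -0.08732297] 0.08525482499124246 [-0.00935206  0.50752207 -0.56760881]
scene 434.3782274904717 [ 2.13067224  1.35351233 -0.47793416] [-0.26619325 -0.32631961  1.20767882]
top 418.96213500901035 [ 2.1479578  -2.11075965  0.13509027] [0.0388398  0.58329622 0.99046047]
```

View pics/top.png

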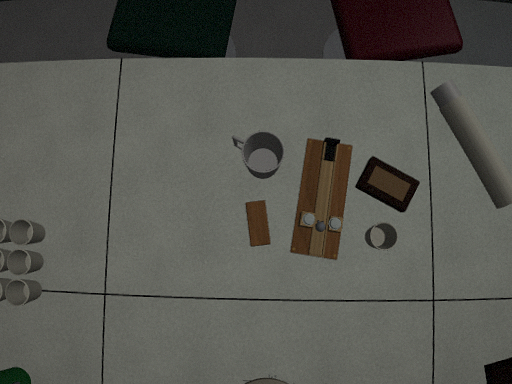

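View pics/scene.png

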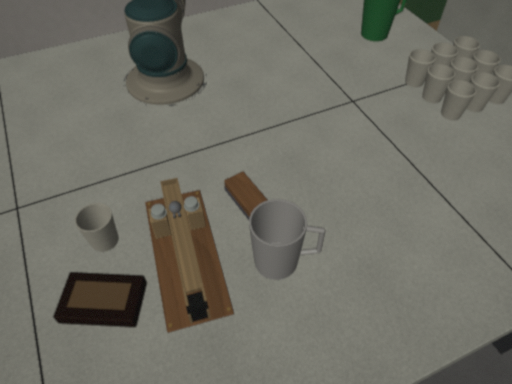

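Top view: keys at about (308,219) and (335,224), ball between them at (320,226), pocket at (331,150), so downhill is away from the robot. I'll take enlarged crops for accurate pixels.

```bash
python3 - <<'E'
import cv2,numpy as np
a=cv2.imread('pics/top.png')[130:265,285:360];b=cv2.imread('pics/scene.png')[170:330,140:240]
f=lambda i,k:cv2.convertScaleAbs(cv2.resize(i,None,fx=k,fy=k,interpolation=cv2.INTER_CUBIC),alpha=1.4)
A=f(a,4);B=f(b,3.375);print(A.shape,B.shape);cv2.imwrite('pics/crop.png',np.hstack([A,B[:540]]))
E
```

```text
(540, 300, 3) (540, 338, 3)
```

View pics/crop.png

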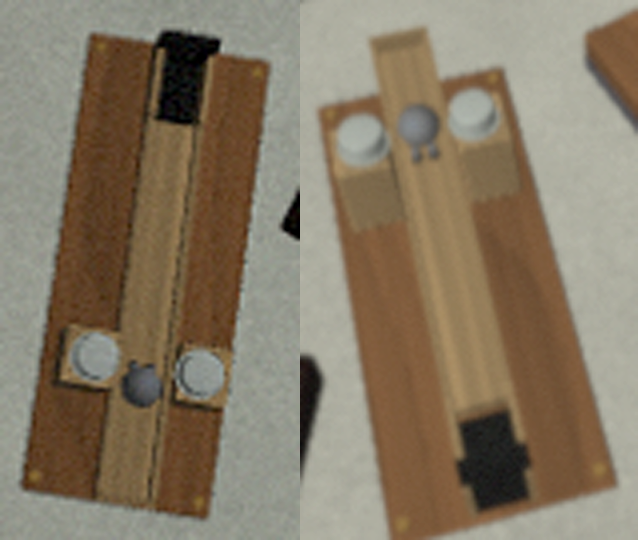

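```bash
cat > fit.py <<'E'
import cv2,numpy as np,pickle
from scipy.optimize import least_squares
P=np.array([[0,32,76],[0,-32,76],[215,60,6],[215,-60,6],[-85,-60,6],[-85,60,6]])/1000.
o=np.array
T=(o([[97,353],[202,370],[90,35],[270,62],[207,518],[23,488]])+.5)/4-.5+[285,130]
S=(o([[473,108],[363,133],[617,487],[390,543],[320,105],[502,68]])-[300,0]+.5)/3.375-.5+[140,170]
D={n:pickle.load(open(f'pics/{n}.pkl','rb')) for n in('top','scene')}
def proj(n,X):
    d=D[n];K=o([[d['fx'],0,d['cx']],[0,d['fy'],d['cy']],[0,0,1]])
    return cv2.projectPoints(X,o(d['rvec']),o(d['tvec']),K,o(d['D']))[0][:,0]
def W(p,X=P):
    c,s=np.cos(p[2]),np.sin(p[2]);return X@o([[c,s,0],[-s,c,0],[0,0,1]])+[p[0],p[1],0]
for ns in(['top'],['scene'],['top','scene']):
    r=least_squares(lambda p:np.concatenate([(proj(n,W(p))-(T if n=='top' else S)).ravel() for n in ns]),[.5,-.1,0])
    print(ns,r.x,np.degrees(r.x[2]),np.round(r.fun.reshape(-1,2),1).tolist());
print(W(r.x)[:2])
E
python3 fit.py; python3 - <<'E'
from rig import manip
import numpy as np
from scipy.spatial.transform import Rotation as R
w,x,y,z=manip.get_state()['ee_rot'];print(R.from_quat([x,y,z,w]).as_matrix())
E
```

```text
['top'] [ 0.49456971 -0.12411696 -0.14653099] -8.395607439344786 [[-0.0, 0.4], [0.4, 0.4], [-0.1, -1.1], [0.2, -0.5], [0.4, 0.4], [-0.7, 0.2]]
['scene'] [ 0.49584074 -0.12129818 -0.15534859] -8.900818273983173 [[0.1, -0.6], [-0.5, -0.6], [0.2, -0.4], [-0.3, 1.5], [-0.4, 0.2], [0.9, -0.8]]
['top', 'scene'] [ 0.49526992 -0.12240143 -0.15143834] -8.676777972124322 [[-0.8, 0.0], [-0.4, 0.2], [-0.4, -1.4], [-0.1, -0.6], [-0.5, 0.2], [-1.6, -0.2], [-0.6, -0.6], [-1.2, -0.6], [-0.0, -0.7], [-0.5, 1.5], [-1.1, 0.3], [0.2, -0.9]]
[[ 0.50009744 -0.09076766  0.076     ]
 [ 0.49044239 -0.15403519  0.076     ]]
[[-5.92514241e-04  2.43305250e-01  9.69949588e-01]
 [-1.54700611e-03  9.69948375e-01 -2.43305891e-01]
 [-9.99998628e-01 -1.64468014e-03 -1.98313517e-04]]
```

Two views agree: ramp origin about (0.495, -0.122), yaw -8.6°. The tool's yaw is now -14.1°, so it needs a +5.5° twist. A fingertip gap of about 50 mm puts the finger centres near ±32 mm.

Call:
step_arm(increments=[{"grip": 0.59,"delta_pos": [0.018,-0.034,-0.003],"twist": 0.55},{"grip": 0.59,"delta_pos": [0.018,-0.034,-0.003],"twist": 0.55},{"grip": 0.59,"delta_pos": [0.018,-0.034,-0.003],"twist": 0.55},{"grip": 0.59,"delta_pos": [0.018,-0.034,-0.003],"twist": 0.55},{"grip": 0.59,"delta_pos": [0.018,-0.034,-0.003],"twist": 0.55},{"grip": 0.59,"delta_pos": [0.018,-0.034,-0.003],"twist": 0.55},{"grip": 0.59,"delta_pos": [0.018,-0.034,-0.003],"twist": 0.55},{"grip": 0.59,"delta_pos": [0.018,-0.034,-0.003],"twist": 0.55},{"grip": 0.59,"delta_pos": [0.018,-0.034,-0.003],"twist": 0.55},{"grip": 0.59,"delta_pos": [0.018,-0.034,-0.003],"twist": 0.55}])

```text
clock: 0.93
position: [0.32, 0.216, 0.2011]
ee_rot: [0.705, 0.053, 0.705, -0.053]
contact_force: [0.5, -0.4, -1.4]
width: 0.0503
```

Call:
step_arm(increments=[{"grip": 0.59,"delta_pos": [0.0175,-0.034,-0.003],"twist": 0},{"grip": 0.59,"delta_pos": [0.0175,-0.034,-0.003],"twist": 0},{"grip": 0.59,"delta_pos": [0.0175,-0.034,-0.003],"twist": 0},{"grip": 0.59,"delta_pos": [0.0175,-0.034,-0.003],"twist": 0},{"grip": 0.59,"delta_pos": [0.0175,-0.034,-0.003],"twist": 0},{"grip": 0.59,"delta_pos": [0.0175,-0.034,-0.003],"twist": 0},{"grip": 0.59,"delta_pos": [0.0175,-0.034,-0.003],"twist": 0},{"grip": 0.59,"delta_pos": [0.0175,-0.034,-0.003],"twist": 0},{"grip": 0.59,"delta_pos": [0.0175,-0.034,-0.003],"twist": 0},{"grip": 0.59,"delta_pos": [0.0175,-0.034,-0.003],"twist": 0}])

```text
clock: 1.77
position: [0.4951, -0.1241, 0.1708]
ee_rot: [0.705, 0.053, 0.705, -0.053]
contact_force: [0.9, 1.0, -0.4]
width: 0.0507
```

Call:
step_arm(increments=[{"grip": 0.59,"delta_pos": [0,0,0],"twist": 0},{"grip": 0.59,"delta_pos": [0,0,0],"twist": 0},{"grip": 0.59,"delta_pos": [0,0,0],"twist": 0}])

```text
clock: 2.02
position: [0.4941, -0.1219, 0.1706]
ee_rot: [0.704, 0.054, 0.706, -0.053]
contact_force: [0.5, -0.5, -0.1]
width: 0.0503
```

```bash
cat > look.py <<'E'
import sys
from rig import manip
import cv2,numpy as np,pickle
from scipy.spatial.transform import Rotation as R
n=sys.argv[1]
s=manip.get_state();w,x,y,z=s['ee_rot'];M=R.from_quat([x,y,z,w]).as_matrix();t=M[:,1]
print(s['clock'],s['position'],s['width'],s['contact_force'],'yaw',np.degrees(np.arctan2(-t[0],t[1])))
d=manip.get_image('wrist');pickle.dump((s,M,d),open(f'pics/{n}.pkl','wb'))
cv2.imwrite(f'pics/{n}.png',cv2.convertScaleAbs(d['img'][:,:,::-1],alpha=1.4))
E
python3 look.py w1
```

```text
2.0167 [ 0.49409187 -0.12188538  0.1706469 ] 0.05030345631498016 [ 0.54689028 -0.52689361 -0.14872775] yaw -8.63073608673751
```

View pics/w1.png

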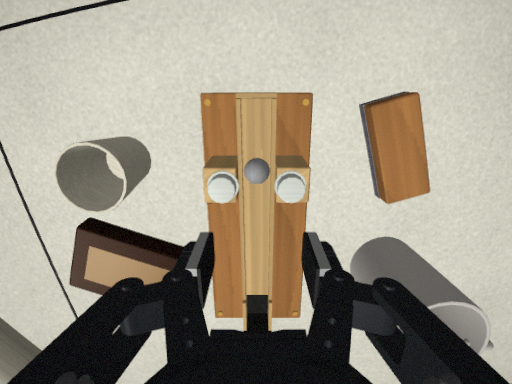

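Wrist view: right key face at (222,187), left at (291,186), the ball at (257,171) waiting uphill. Fingers straddle the track; yaw looks aligned.

```bash
python3 - <<'E'
import pickle,cv2,numpy as np
s,M,d=pickle.load(open('pics/w1.pkl','rb'));K=np.array([[d['fx'],0,d['cx']],[0,d['fy'],d['cy']],[0,0,1]])
m=np.array(d['mount']);p=np.array(s['position'])
u=cv2.undistortPoints(np.array([[[291.,186]],[[222,187]]]),K,np.array(d['D']))[:,0]
o=M@m[:3,3]+p;Q=[]
for a in u:
    v=M@m[:3,:3]@np.r_[a,1];Q.append(o+v*(.076-o[2])/v[2])
Q=np.array(Q);print(Q,Q.mean(0),np.linalg.norm(Q[0]-Q[1]),np.degrees(np.arctan2(-(Q[0]-Q[1])[0],(Q[0]-Q[1])[1])), Q.mean(0)-p)
E
```

```text
[[ 0.49521177 -0.09209079  0.076     ]
 [ 0.48685422 -0.15361567  0.076     ]] [ 0.491033   -0.12285323  0.076     ] 0.06208993309070074 -7.735718396698769 [-0.00305887 -0.00096785 -0.0946469 ]
```

Spot on within 3 mm. Descend to just above the keys, then slowly onto them.

Call:
step_arm(increments=[{"grip": 0.59,"delta_pos": [-0.001,-0.001,-0.02],"twist": 0},{"grip": 0.59,"delta_pos": [0,0,-0.02],"twist": 0},{"grip": 0.59,"delta_pos": [0,0,-0.02],"twist": 0},{"grip": 0.59,"delta_pos": [0,0,-0.015],"twist": 0},{"grip": 0.59,"delta_pos": [0,0,0],"twist": 0},{"grip": 0.59,"delta_pos": [0,0,0],"twist": 0}])

```text
clock: 2.57
position: [0.493, -0.1218, 0.0962]
ee_rot: [0.705, 0.053, 0.706, -0.052]
contact_force: [-0.1, 0.1, -0.5]
width: 0.0502
```

```bash
python3 look.py w2
```

```text
2.5667 [ 0.49300459 -0.12182223  0.09621462] 0.050179714284679974 [-0.13642946  0.08805035 -0.49499786] yaw -8.489955231605588
```

View pics/w2.png

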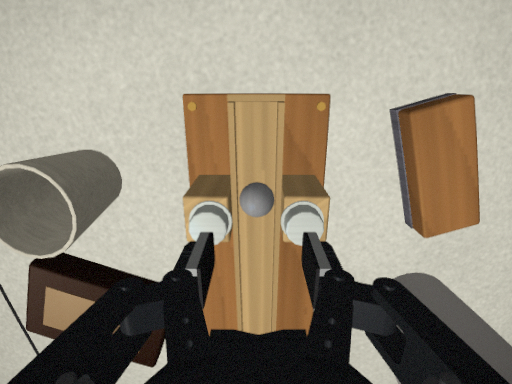

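Each fingertip lies over its key (tips near (209,235) and (308,235), key centres (210,222) and (302,222)). Lowering onto the keys.

Call:
step_arm(increments=[{"grip": 0.59,"delta_pos": [0,-0.001,-0.01],"twist": 0},{"grip": 0.59,"delta_pos": [0,0,-0.008],"twist": 0},{"grip": 0.59,"delta_pos": [0,0,-0.004],"twist": 0},{"grip": 0.59,"delta_pos": [0,0,0],"twist": 0},{"grip": 0.59,"delta_pos": [0,0,0],"twist": 0}])

```text
clock: 3.03
position: [0.4937, -0.1242, 0.074]
ee_rot: [0.705, 0.053, 0.705, -0.053]
contact_force: [0.1, 0.1, -0.4]
width: 0.0504
```

Call:
step_arm(increments=[{"grip": 0.59,"delta_pos": [0,0.001,-0.003],"twist": 0},{"grip": 0.59,"delta_pos": [0,0,-0.003],"twist": 0},{"grip": 0.59,"delta_pos": [0,0,0],"twist": 0},{"grip": 0.59,"delta_pos": [0,0,0],"twist": 0}])

```text
clock: 3.37
position: [0.4946, -0.1237, 0.0688]
ee_rot: [0.706, 0.053, 0.705, -0.053]
contact_force: [0.9, -1.2, 4.0]
width: 0.0503
```

Contact with both keys has begun (4 N). Press through to the stops.

Call:
step_arm(increments=[{"grip": 0.59,"delta_pos": [0,0,-0.004],"twist": 0},{"grip": 0.59,"delta_pos": [0,0,-0.003],"twist": 0},{"grip": 0.59,"delta_pos": [0,0,0],"twist": 0}])

```text
clock: 3.62
position: [0.4947, -0.1237, 0.0629]
ee_rot: [0.706, 0.053, 0.704, -0.053]
contact_force: [-2.1, 0.0, 11.3]
width: 0.0503
```

Call:
step_arm(increments=[{"grip": 0.59,"delta_pos": [0,0,-0.002],"twist": 0},{"grip": 0.59,"delta_pos": [0,0,0],"twist": 0}])

```text
clock: 3.78
position: [0.4947, -0.1237, 0.0627]
ee_rot: [0.706, 0.052, 0.704, -0.053]
contact_force: [-5.2, 0.7, 25.4]
width: 0.0503
```

Force rises with no travel: hard stop, 25 N over both keys. Hold while the ball rolls.

Call:
step_arm(increments=[{"grip": 0.59,"delta_pos": [0,0,0],"twist": 0},{"grip": 0.59,"delta_pos": [0,0,0],"twist": 0},{"grip": 0.59,"delta_pos": [0,0,0],"twist": 0},{"grip": 0.59,"delta_pos": [0,0,0],"twist": 0},{"grip": 0.59,"delta_pos": [0,0,0],"twist": 0},{"grip": 0.59,"delta_pos": [0,0,0],"twist": 0},{"grip": 0.59,"delta_pos": [0,0,0],"twist": 0},{"grip": 0.59,"delta_pos": [0,0,0],"twist": 0},{"grip": 0.59,"delta_pos": [0,0,0],"twist": 0},{"grip": 0.59,"delta_pos": [0,0,0],"twist": 0}])

```text
clock: 4.62
position: [0.4947, -0.1237, 0.0627]
ee_rot: [0.706, 0.052, 0.704, -0.053]
contact_force: [-4.6, 1.0, 25.4]
width: 0.0503
```

Call:
step_arm(increments=[{"grip": 0.59,"delta_pos": [0,0,0],"twist": 0},{"grip": 0.59,"delta_pos": [0,0,0],"twist": 0},{"grip": 0.59,"delta_pos": [0,0,0],"twist": 0},{"grip": 0.59,"delta_pos": [0,0,0],"twist": 0},{"grip": 0.59,"delta_pos": [0,0,0],"twist": 0},{"grip": 0.59,"delta_pos": [0,0,0],"twist": 0},{"grip": 0.59,"delta_pos": [0,0,0],"twist": 0},{"grip": 0.59,"delta_pos": [0,0,0],"twist": 0},{"grip": 0.59,"delta_pos": [0,0,0],"twist": 0},{"grip": 0.59,"delta_pos": [0,0,0],"twist": 0}])

```text
clock: 5.45
position: [0.4947, -0.1237, 0.0627]
ee_rot: [0.706, 0.052, 0.704, -0.053]
contact_force: [-5.1, 0.3, 24.2]
width: 0.0506
```

```bash
python3 look.py w3; python3 - <<'E'
from rig import manip
import cv2,numpy as np
w=cv2.imread('pics/w3.png')
a=manip.get_image('scene')['img'][170:330,140:240,::-1]
A=cv2.convertScaleAbs(cv2.resize(a,(240,384),interpolation=cv2.INTER_CUBIC),alpha=1.6)
cv2.imwrite('pics/c3.png',np.hstack([w,A]))
E
```

```text
5.45 [ 0.49471222 -0.1237278   0.0627253 ] 0.05061081916765691 [-5.06361888  0.3415873  24.19309454] yaw -8.572408726597605
```

View pics/c3.png

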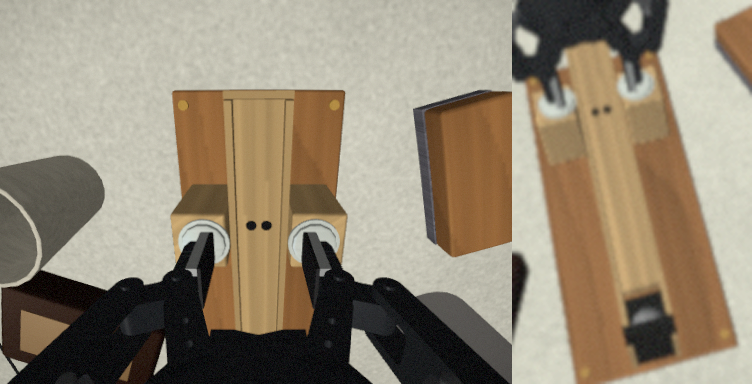

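Both pins are sunk (holes at (251,225) and (266,225)), and the ball is in the pocket (grey blob at (645,312)). I'll hold longer and check that it is still, comparing frames.

Call:
step_arm(increments=[{"grip": 0.59,"delta_pos": [0,0,0],"twist": 0},{"grip": 0.59,"delta_pos": [0,0,0],"twist": 0},{"grip": 0.59,"delta_pos": [0,0,0],"twist": 0},{"grip": 0.59,"delta_pos": [0,0,0],"twist": 0},{"grip": 0.59,"delta_pos": [0,0,0],"twist": 0},{"grip": 0.59,"delta_pos": [0,0,0],"twist": 0},{"grip": 0.59,"delta_pos": [0,0,0],"twist": 0},{"grip": 0.59,"delta_pos": [0,0,0],"twist": 0},{"grip": 0.59,"delta_pos": [0,0,0],"twist": 0},{"grip": 0.59,"delta_pos": [0,0,0],"twist": 0}])

```text
clock: 6.38
position: [0.4947, -0.1237, 0.0627]
ee_rot: [0.706, 0.052, 0.704, -0.053]
contact_force: [-5.0, 0.5, 26.1]
width: 0.0506
```

Call:
step_arm(increments=[{"grip": 0.59,"delta_pos": [0,0,0],"twist": 0},{"grip": 0.59,"delta_pos": [0,0,0],"twist": 0},{"grip": 0.59,"delta_pos": [0,0,0],"twist": 0},{"grip": 0.59,"delta_pos": [0,0,0],"twist": 0},{"grip": 0.59,"delta_pos": [0,0,0],"twist": 0},{"grip": 0.59,"delta_pos": [0,0,0],"twist": 0},{"grip": 0.59,"delta_pos": [0,0,0],"twist": 0},{"grip": 0.59,"delta_pos": [0,0,0],"twist": 0},{"grip": 0.59,"delta_pos": [0,0,0],"twist": 0},{"grip": 0.59,"delta_pos": [0,0,0],"twist": 0}])

```text
clock: 7.22
position: [0.4947, -0.1237, 0.0627]
ee_rot: [0.706, 0.052, 0.704, -0.053]
contact_force: [-4.3, 1.0, 24.5]
width: 0.0502
```

```bash
python3 - <<'E'
from rig import manip
import numpy as np
# pocket window in the scene image; bright-pixel centroid = ball
for i in range(5):
    g=manip.get_image('scene')['img'][284:318,184:212].astype(float).mean(2)
    r=g[2:22,5:19];m=(r>22)&(r<110)
    if i==0:print(np.round(g[2:26:2,4:22:2]).astype(int))
    w=np.where(m,r,0);yy,xx=np.mgrid[:20,:14];print(round((w*xx).sum()/w.sum(),2),round((w*yy).sum()/w.sum(),2))
print(manip.get_state()['clock'],manip.get_state()['contact_force'])
E
```

```text
[[100  92  91  98  96  91  91  91  71]
 [102  93  91  92  90  78  77  91  76]
 [ 97  83  75  75  74  67  62  84  82]
 [ 80  70  68  60  50  39  31  67  88]
 [ 59  44  36  28  25  23  23  55  90]
 [ 30  26  24  26  27  23  22  43  88]
 [ 30  24  30  43  47  41  34  33  86]
 [ 39  30  59  74  74  68  53  36  63]
 [ 50  51  82  88  77  66  46  29  29]
 [ 62  56  64  51  36  29  24  26  23]
 [ 39  32  25  22  23  23  26  23  21]
 [ 23  21  22  23  24  24  22  22  24]]
6.24 8.04
6.24 8.05
6.25 8.02
6.23 8.02
6.22 8.06
7.4667 [-5.38924984  0.47912467 25.14275042]
```

The ball is still. Lift straight up and clear.

Call:
step_arm(increments=[{"grip": 0.59,"delta_pos": [0,0,0.006],"twist": 0},{"grip": 0.59,"delta_pos": [0,0,0.01],"twist": 0},{"grip": 0.59,"delta_pos": [0,0,0.02],"twist": 0},{"grip": 0.59,"delta_pos": [0,0,0.025],"twist": 0},{"grip": 0.59,"delta_pos": [0,0,0.025],"twist": 0},{"grip": 0.59,"delta_pos": [0,0,0.025],"twist": 0},{"grip": 0.59,"delta_pos": [0,0,0.02],"twist": 0},{"grip": 0.59,"delta_pos": [0,0,0.01],"twist": 0},{"grip": 0.59,"delta_pos": [0,0,0],"twist": 0},{"grip": 0.59,"delta_pos": [0,0,0],"twist": 0}])

```text
clock: 8.3
position: [0.4935, -0.123, 0.1999]
ee_rot: [0.705, 0.053, 0.705, -0.053]
contact_force: [-0.4, 0.0, -0.3]
width: 0.0504
```

```bash
python3 look.py w4; python3 - <<'E'
from rig import manip
import cv2,numpy as np
w=cv2.imread('pics/w4.png')
a=manip.get_image('scene')['img'][170:330,140:240,::-1]
cv2.imwrite('pics/c4.png',np.hstack([w,cv2.convertScaleAbs(cv2.resize(a,(240,384),interpolation=cv2.INTER_CUBIC),alpha=1.6)]))
E
```

```text
8.3 [ 0.4935158  -0.12296279  0.19985013] 0.050351595338094975 [-0.40077364  0.0195967  -0.334415  ] yaw -8.580771941910179
```

View pics/c4.png

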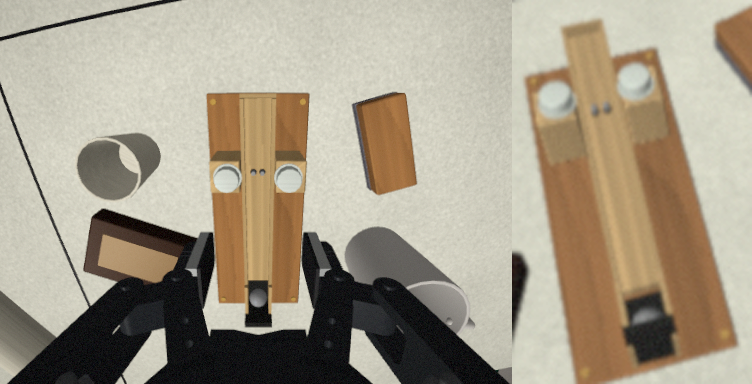

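Keys are up again (pins at (254,172) and (262,172)), the ball is in the pocket at (258,298), the bystanders stand undisturbed and the tool is clear.

```bash
python3 -c "
from rig import manip
print(manip.sign_off())"
```

```text
the job is handed in; nothing more can be done
None
```

The job is done and handed in, about 8.4 s into the run.

- **Pressing:** I found the ramp in the two fixed cameras and checked it with the wrist camera; they agreed within about 4 mm. With the fingers set 50 mm apart, one tip per key, I pressed both keys down to their hard stops at about 25 N in total. I held them there for about 3.7 s.
- **Ball:** While the keys were held, both pins were sunk and the ball was in the catch pocket. Five successive images showed no movement (under 0.05 px) before I released.
- **Release:** I lifted straight up to 0.20 m. The last picture shows both keys and pins up, the ball in the pocket and nothing else moved by eye. Contact force was near zero.

No check failed. I judged key travel from the pins, the hard-stop force and the pictures, because the key joints themselves could not be read.

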